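Feed a truffle through the packing chute

TASK

Take the wooden push stick by its handle and use its tip to push the truffle along the channel of the packing chute, in under the roof and past the sprung catch, until you feel it bear firmly against the hidden end stop. Feel your way: the truffle must go fully home but is bruised by a hard push, and fingers must not touch it. Then draw the stick right out and lay it down flat on the counter beside the chute.

Things in the scene. Friction and masses are not known exactly. Their poses are not given: they have to be found in the camera images.
- chute: Packing chute, fixed: aluminium base 175 x 74 mm, 12 mm thick, with a straight channel between wooden walls. Origin: middle of the open mouth, at the base's underside (counter height); x runs into the channel, z up. Channel floor 12 mm up, channel 31 mm wide, walls 8 mm thick. x = 0 to 50 mm: open trough, walls 20 mm above the floor; x = 50 to 175 mm: tunnel under a roof.
- tunnel_mouth (a point): Middle of the tunnel's entrance, on the channel floor, 50 mm in from the chute's mouth; axes as the chute. The tunnel is 30 mm high inside, roof top 47 mm above the counter. Inside, out of sight, is a firm end stop, set anew each time: its face is 62 to 92 mm beyond this point. 21 mm before the stop face a sprung ball catch stands 5 mm out of the +y wall.
- truffle_centre (a point): Centre of the loose truffle (11 mm above its foot): dark chocolate ball 28 mm wide, 25 mm high, flat foot, 13 g. It starts on the channel floor, 20 to 42 mm in from the chute's mouth. It may roll ahead of the stick; passing the catch takes up to 7 N, often less, then drops; home, its centre is 14 mm before the stop face. 10 N tells the stop for sure; more than 20 N from the stick bruises it.
- stick_grip (a point): Centre of the handle of the loose wooden push stick (90 g), 30 mm above its underside. Handle: upright block 44 mm long, 18 mm thick (grasp across this), top 48 mm above the underside. x points along the stick to its tip, z up. The bar is 18 mm wide, 14 mm high and ends in a head 24 mm wide, 14 mm high, its flat front 157 mm ahead of this point. It starts lying on the counter, handle up.
- stick_tip (a point): Middle of the flat front face of the push stick's head, 157 mm ahead of the handle's centre and 7 mm above the stick's underside; axes as for the handle.
- sweet_jar: Bystander: glass jar of marshmallows with a lid, 69 mm across, 107 mm high; origin at the centre of its underside.
- ballotin_b: Bystander: burgundy card box 67 x 93 x 46 mm; origin at the centre of its underside.
- pastille_tin: Bystander: round tin 70 mm across, 36 mm high; origin at the centre of its underside.

How it is judged:
On the way:
1. the stick presses the truffle (over 1.5 N) home against the end stop (horizontal distance between truffle_centre and stop_face below 0.0165 m and y of truffle_centre in the frame of chute between -0.006 and 0.006 m and contact force between push_stick and truffle above 1.5 N), for 0.05 s.
At the end, for the whole second after the job is handed in: The truffle lies in the tunnel against the end stop (at most 2 mm short of it, within 6 mm of the channel's centre line); the push stick is out of the channel and lies still and flat on the counter itself, handle up (tilt under 0.1 rad, tip under 13 mm high) (horizontal distance between truffle_centre and stop_face below 0.0165 m and y of truffle_centre in the frame of chute between -0.006 and 0.006 m and height (world z) of stick_grip below 0.036 m and height (world z) of stick_tip below 0.013 m and angle between stick_grip's own z axis and vertical below 0.1 rad and linear speed of each of push_stick, truffle below 0.02 m/s); the robot touches nothing.
It fails at once if the truffle is pressed with more than 20 N by the stick (contact force between push_stick and truffle above 20 N).
It fails at once if the robot touches the truffle (contact force between the arm and truffle above 0.3 N).
It fails at once if the fingers touch the truffle (contact force between the fingers and truffle above 0.3 N).
It fails at once if a bystander (jar, card box or tin) is moved by more than 20 mm (distance of any of sweet_jar, ballotin_b, pastille_tin from where it was at the start of the episode above 0.02 m).
It also fails if it takes over 51 s, if anything falls off the work surface, if the arm or the gripper's body presses on something with over 40 N, if the wrist force passes 120 N, or if a joint passes its speed limit or range.

ROBOT

A 6-joint arm with a two-finger parallel gripper is mounted at the origin on a cart in front of the work surface, level with it; the furniture and walls round the work are solid. World frame = base frame: x ahead of the robot, y to its left, z up, the work surface at z = 0. Lengths are in m, angles in rad, forces in N, time in s.
With the tool pointing down it reaches from about 0.35 to 0.725 m from the base axis. Payload 6 kg.
Tool frame: the origin (TCP) lies at the very end of the fingers, on their centre line; the grasp point (between the pads) lies 19 mm behind it; z points along the fingers, y is the line along which they close (so a half turn about z gives the same grasp; the last joint's range is limited). The gripper opens to 85 mm and grips with 20 to 120 N. Pads are 22 mm wide; open, the fingers measure 114 mm over their backs; the gripper's body (76 mm by 85 mm) begins 54 mm behind the grasp point. The pads swing forward as they close: fully open they stand 13 mm farther back than shut.
Start: joints at [1.52, 0.04, 0.085, 0, -1.615, -0.334], TCP at [0.225, 0.556, 0.231] pointing down, gripper open.
Joint ranges: [-2.56, 2.56], [-1.29, 2.01], [-1.08, 1.49], [-3.29, 1.98], [-2.81, -0.18], [-2.99, 2.99]. Speed limits (rad/s): [2.57, 2.57, 3.01, 3.14, 3.14, 3.14].

INTERFACE

Orientations are given as a unit quaternion [x, y, z, w].
In Python, from bench import move_to, movel, move_j, grip, wait, solve_ik, grab_frame, MotionError, close_job, find_in, place_of, read_t, read_q, read_joint_velocities, read_tau, read_ee_pos, read_tool_rot, read_force, read_moment, read_grip_width, read_grip_force gives the robot as it stands. The module is installed in compiled form; this text tells all that it offers. Calls block until the motion is done:
- move_to(position, orientation): joint-space move of the TCP to a pose.
- movel(position, rotation=None, max_speed=0.15, stop_force=None): straight line of the TCP; rotation=None keeps the orientation; max_speed is the mean speed in m/s. With stop_force (N) it stops when the force on the tool has changed by that much, and returns True; else False.
- move_j(angles): joint-space move.
- grip(opening, grip_force=None): opening from 0.0 (shut) to 1.0 (fully open); grip_force is the grip in N (None keeps the last); returns when the fingers have stopped.
- wait(seconds).
- solve_ik(position, orientation): joint angles nearest the present ones, or None.
- grab_frame(name): name is "scene" or "top"; returns a dict with "image" (480x640x3 uint8, red, green, blue), "depth" (480x640 float32, m along the optical axis (not along the pixel's ray), 0 where there is no reading), "fx", "fy", "cx", "cy" (pixels), "rvec" (rotation vector, rad) and "tvec" (3), from world to camera coordinates, as OpenCV has them. Camera axes: x right, y down, z forward; pixel columns grow to the right and rows downward; lengths in m; the calibration is good to about 2 mm. A picture is of the moment at which its call begins.
A pose or a line that the arm cannot do raises MotionError and nothing moves.
- close_job(): hands the job in; it is judged then, once.
Trained networks look in the newest picture that a camera, given by its name, has taken for a name from the list of things; names that differ only in an ending like _2 or _b are one class to them, and where a whole thing is asked for, a point or a joint stands for the part that bears it (a point fixed in the world has none). Each returns a list of dicts, best first, with "score" (0 to 1); they miss things now and then, are a little off and sometimes report something else, mostly with a low value. They report only what shows in the picture. A call takes as long as a camera call.
- find_in(camera, label): "bbox" ([centre column, centre row, width, height] in pixels, round what is visible of it).
- place_of(camera, label): "at" ([column, row] in pixels: a listed point, or the origin of a listed thing).
Readings, each from a call of its own:
- read_t(): time.
- read_q(): joint angles.
- read_joint_velocities(): joint speeds.
- read_tau(): joint torques, N m.
- read_ee_pos(): TCP position.
- read_tool_rot(): TCP orientation.
- read_force(): force on the tool from outside, world axes, zero at the start.
- read_moment(): the same for the moment, N m.
- read_grip_width(): opening from 0.0 (shut) to 1.0 (fully open).
- read_grip_force(): force on a finger pad.
Only numpy, scipy, OpenCV 4.12 (cv2) and the standard library are available. Lean on these libraries where they do the work, as an engineer would, in place of code of your own. Each camera call takes 0.05 s, during which the arm holds its last target. There are 200 camera calls.

## Working session

There is one attempt and no reset: what is moved stays moved. The work goes in short steps, each a Python script; the robot and the scene stay as the last script left them, time stands still between calls to the robot, and variables do not carry over. Pictures are saved under pics/ and viewed, at most 10 in all, crops included, and the job is handed in when it is done.

```bash
mkdir -p pics; cat > h.py <<'E'
from bench import *
import numpy as np, cv2
from scipy.spatial.transform import Rotation as R
def ray(f,px):
    Rm=cv2.Rodrigues(np.array(f["rvec"],float))[0]; t=np.array(f["tvec"],float).ravel()
    d=Rm.T@np.array([(px[0]-f["cx"])/f["fx"],(px[1]-f["cy"])/f["fy"],1.]); return -Rm.T@t,d
def at_z(f,px,z):
    o,d=ray(f,px); return o+d*(z-o[2])/d[2]
def proj(f,P):
    K=np.array([[f["fx"],0,f["cx"]],[0,f["fy"],f["cy"]],[0,0,1.]])
    return cv2.projectPoints(np.atleast_2d(np.array(P,float)),np.array(f["rvec"],float),np.array(f["tvec"],float),K,None)[0][:,0]
def down(yaw): # tool z down, tool y axis at angle yaw from world y
    return (R.from_euler('z',yaw)*R.from_euler('x',np.pi)).as_quat()
E
python3 - <<'E'
from h import *
Z=dict(chute=0,tunnel_mouth=.012,truffle_centre=.023,stick_grip=.03,stick_tip=.007,sweet_jar=0,ballotin_b=0,pastille_tin=0)
for c in("scene","top"):
    f=grab_frame(c); cv2.imwrite(f"pics/{c}0.png",f["image"][:,:,::-1]); print(c,ray(f,(320,240)))
    for n,z in Z.items():
        for r in place_of(c,n)[:2]: print(n,round(r["score"],2),np.round(r["at"]),at_z(f,r["at"],z).round(4))
print(read_t(),read_tool_rot())
E
```

```text
scene (array([-0.0320721 , -0.23329338,  0.55568671]), array([ 0.6677227 ,  0.46901385, -0.57852139]))
chute 0.82 [455. 293.] [ 0.6177 -0.0694  0.    ]
tunnel_mouth 0.97 [467. 271.] [ 0.674  -0.0678  0.012 ]
truffle_centre 0.57 [466. 274.] [ 0.6522 -0.0724  0.023 ]
stick_grip 0.86 [320. 296.] [0.4447 0.1007 0.03  ]
stick_tip 0.91 [301. 250.] [0.5525 0.2228 0.007 ]
sweet_jar 0.97 [336. 224.] [0.6776 0.2248 0.    ]
ballotin_b 0.79 [209. 254.] [0.4434 0.3629 0.    ]
ballotin_b 0.24 [296. 251.] [0.5506 0.2324 0.    ]
pastille_tin 0.67 [256. 236.] [0.5438 0.3326 0.    ]
top (array([0.42206461, 0.15013425, 0.92075061]), array([ 0.16810712,  0.01743226, -0.98567131]))
tunnel_mouth 0.64 [463. 192.] [ 0.6601 -0.0722  0.012 ]
truffle_centre 0.79 [465. 200.] [ 0.6435 -0.0713  0.023 ]
truffle_centre 0.33 [203. 319.] [0.4455 0.352  0.023 ]
stick_grip 0.9 [363. 320.] [0.4464 0.0975 0.03  ]
stick_tip 0.85 [285. 262.] [0.5401 0.2236 0.007 ]
sweet_jar 0.61 [295. 196.] [0.6549 0.2091 0.    ]
ballotin_b 0.65 [198. 321.] [0.4438 0.365  0.    ]
pastille_tin 0.92 [220. 264.] [0.5372 0.3319 0.    ]
0.9 [ 9.81547922e-01 -1.91216306e-01  2.05977711e-05  3.36142105e-05]
```

View pics/top0.png

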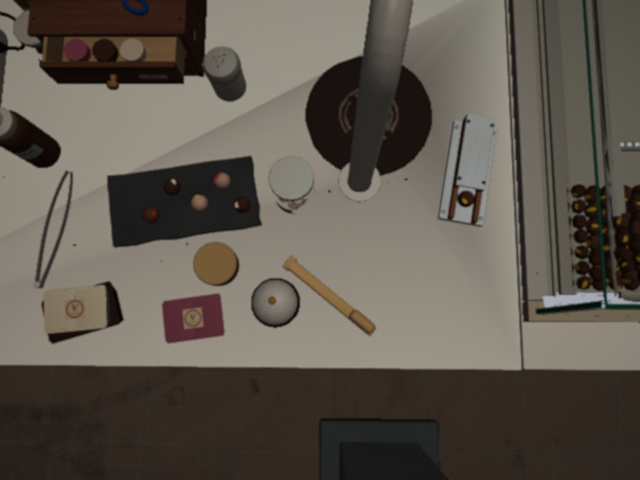

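View pics/scene0.png

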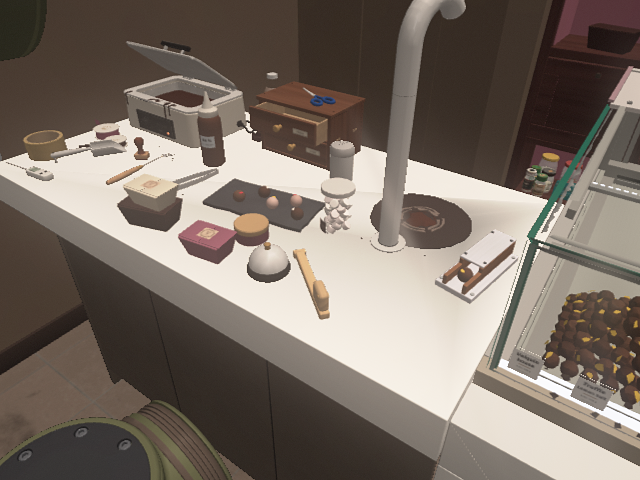

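The top view shows the chute with its mouth near (461,222) and its far end near (475,115). The truffle is at (466,199). The stick runs from its handle at (363,320) to its tip at (290,263). The pillar's foot is at (360,185), the cloche at (275,300) and the glass case starts at column ~520. Next I'll refine the chute and stick axes using depth.

```bash
cat >> h.py <<'E'
def cloud(f):
    Rm=cv2.Rodrigues(np.array(f["rvec"],float))[0]; t=np.array(f["tvec"],float).ravel()
    v,u=np.mgrid[:480,:640]; d=f["depth"]
    P=np.stack([(u-f["cx"])/f["fx"]*d,(v-f["cy"])/f["fy"]*d,d],-1); W=(P-t)@Rm; W[d<=0]=np.nan; return W
def box(W,c,r,z0,z1):
    m=(np.hypot(W[...,0]-c[0],W[...,1]-c[1])<r)&(W[...,2]>z0)&(W[...,2]<z1); p=W[m]
    b=cv2.minAreaRect((p[:,:2]*1000).astype(np.float32)); return len(p),np.median(p[:,2]).round(4),np.round(b[0],1),np.round(b[1],1),round(b[2],2),cv2.boxPoints(b).round(1).tolist()
E
python3 - <<'E'
from h import *
out={}
for c in("top","scene"):
    f=grab_frame(c);W=cloud(f);out[c]=f
    print(c,"counter z",np.nanmedian(W[(np.hypot(W[...,0]-.5,W[...,1])<.08)][:,2]))
    for nm,cc,r,a,b in(("roof",(.73,-.085),.12,.042,.055),("base",(.70,-.08),.13,.007,.06),("stick",(.49,.16),.12,.008,.06),("handle",(.445,.1),.05,.04,.056),("pillar",(.66,.1),.06,.1,.4)):
        try: print(nm,*box(W,cc,r,a,b))
        except Exception as e: print(nm,e)
    m=(W[...,1]<-.10)&(W[...,1]>-.35)&(W[...,0]<.85)&(W[...,0]>.3)&(W[...,2]>.08)
    print("case",m.sum(),np.nanmin(W[m],0) if m.any() else 0,np.nanmax(W[m],0) if m.any() else 0)
f=out["top"]["image"];a=cv2.resize(f[100:240,420:540],None,fx=5,fy=4.2,interpolation=2);b=cv2.resize(f[100:240,420:540],None,fx=4.2,fy=4.2,interpolation=2)
cv2.imwrite("pics/c1.png",b[:,:,::-1])
E
```

```text
top counter z -0.0007874316174064216
roof 2136 0.0463 [720.6 -85.9] [ 47.9 126.5] 79.75 [[654.2000122070312, -98.19999694824219], [778.5999755859375, -120.69999694824219], [787.0999755859375, -73.5999984741211], [662.7000122070312, -51.099998474121094]]
base 7351 0.0291 [ 693.2 -105. ] [196.1 211.8] 6.47 [[583.7999877929688, -10.800000190734863], [607.7000122070312, -221.1999969482422], [802.5, -199.10000610351562], [778.5999755859375, 11.300000190734863]]
stick 3114 0.0312 [452.3 184.6] [192. 115.] 50.18 [[346.6000061035156, 147.6999969482422], [435.0, 74.0], [557.9000244140625, 221.5], [469.6000061035156, 295.1000061035156]]
handle 309 0.0462 [444.5  99.7] [43.3 18.1] 50.78 [[423.79998779296875, 88.69999694824219], [437.79998779296875, 77.19999694824219], [465.1000061035156, 110.80000305175781], [451.1000061035156, 122.19999694824219]]
pillar 2873 0.3026 [671.6 103.2] [39.5 21.1] 78.61 [[657.4000244140625, 85.9000015258789], [678.0, 81.80000305175781], [685.7999877929688, 120.4000015258789], [665.2000122070312, 124.5999984741211]]
case 8335 [ 0.45498804 -0.31847456  0.08002585] [ 0
[... 445 characters left out ...]
5, 11.800000190734863]]
stick 2161 0.0279 [450.9 182.3] [188.9 114.8] 50.35 [[346.3999938964844, 146.1999969482422], [434.79998779296875, 72.9000015258789], [555.2999877929688, 218.39999389648438], [467.0, 291.6000061035156]]
handle 226 0.0478 [443.8  98.5] [44.  18.2] 51.86 [[423.1000061035156, 86.80000305175781], [437.29998779296875, 75.5999984741211], [464.5, 110.0999984741211], [450.20001220703125, 121.30000305175781]]
pillar 3951 0.2741 [672.2  96.2] [24.  40.3] 24.25 [[652.9000244140625, 109.69999694824219], [669.5, 72.9000015258789], [691.4000244140625, 82.80000305175781], [674.7999877929688, 119.5]]
case 9207 [ 0.45438967 -0.34100866  0.08002019] [ 0.8498944  -0.17366493  0.26062947]
```

View pics/c1.png

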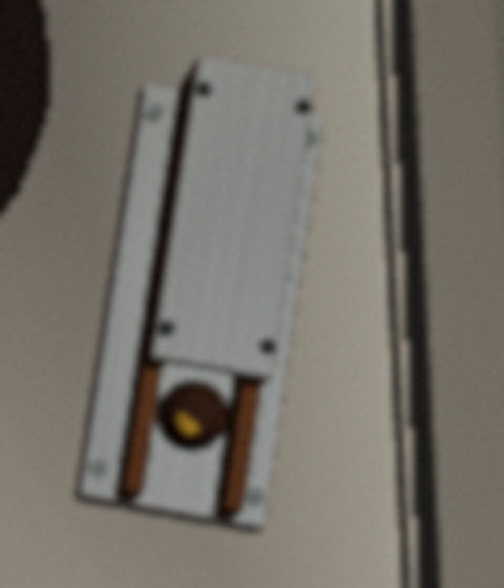

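The depth fit gives clean geometry. The chute's yaw is −10.2°, its mouth is at (0.610,−0.066), and the roof measured 48x127 mm as it should. The stick grip is at (0.444,0.099) with yaw 51°, and the handle measured 44x18 mm. In the crop the truffle sits about 35 mm in from the mouth. I'll check IK along the whole route, then grasp the stick.

```bash
cat >> h.py <<'E'
CY=np.radians(-10.25); M=np.array([.6098,-.0660]); ux=np.array([np.cos(CY),np.sin(CY)]); uy=np.array([-ux[1],ux[0]])
G=np.array([.4442,.0990]); GY=np.radians(50.9); ZG=.014  # tcp height when stick on counter
def ch(x,y=0,h=.0,L=.157): # TCP pose for tip at chute (x,y), stick underside at height h
    return [*(M+ux*(x-L)+uy*y),ZG+h]
E
python3 - <<'E'
from h import *
for off in(0,np.pi):
    print(off)
    for p,y in(([*G,.12],GY),([*G,ZG],GY),(ch(-.015,0,.06),CY),(ch(-.015,0,.014),CY),(ch(.114,0,.014),CY),([.45,.03,ZG],0)):
        q=solve_ik(p,down(y+off)); print(None if q is None else np.round(q,2))
E
```

```text
0
[ 0.67 -0.35 -0.46  0.   -1.46  1.79]
[ 0.67 -0.28 -0.61  0.   -1.24  1.79]
[ 0.38 -0.37 -0.56  0.   -1.38  1.01]
[ 0.38 -0.34 -0.63  0.   -1.28  1.01]
[ 0.25  0.03 -0.3   0.   -1.24  1.14]
[ 0.52 -0.3  -0.62  0.   -1.25  1.05]
3.141592653589793
[ 0.67 -0.35 -0.46  0.   -1.46 -1.35]
[ 0.67 -0.28 -0.61  0.   -1.24 -1.35]
[ 0.38 -0.37 -0.56 -0.   -1.38 -2.13]
[ 0.38 -0.34 -0.63 -0.   -1.28 -2.13]
[ 0.25  0.03 -0.3  -0.   -1.24 -2.  ]
[ 0.52 -0.3  -0.62 -0.   -1.25 -2.09]
```

```bash
cat >> h.py <<'E'
dn=lambda y: down(y+np.pi)
E
python3 - <<'E'
from h import *
move_to([*G,.12],dn(GY))
movel([*G,ZG],max_speed=.12,stop_force=15)
print(read_ee_pos(),read_force())
grip(0,80); print(read_grip_width(),read_grip_force(),read_t())
movel([*G,ZG+.06],max_speed=.12)
move_to(ch(-.02,0,.06),dn(CY))
wait(.2);print(read_t(),read_force(),read_ee_pos())
for c in("top","scene"):
    f=grab_frame(c);W=cloud(f)
    cv2.imwrite(f"pics/{c}2.png",f["image"][:,:,::-1])
    try:
        for r in place_of(c,"stick_tip")[:1]: print(c,r["score"],at_z(f,r["at"],.067))
        D=(W[...,:2]-M); X=D@ux; Y=D@uy; Z=W[...,2]
        for a in np.arange(-.11,-.0,.015):
            m=(X>a)&(X<a+.015)&(abs(Y)<.04)&(Z>.05)&(Z<.11)
            if m.sum()>5: print(round(a,3),m.sum(),"y",np.percentile(Y[m],[3,97]).round(4),"z",np.percentile(Z[m],[5,50,95]).round(4),"xmax",X[m].max().round(4))
    except Exception as e: print(e)
E
```

```text
[0.44475412 0.09929832 0.01486446] [-0.17698603 -0.06840931  0.74243203]
0.19876147709410955 78.3798086643219 4.5417
6.1667 [ 0.37368591  0.00151116 -1.49123214] [ 0.43568004 -0.03379786  0.07379313]
top 0.81 [ 0.59356808 -0.05949221  0.067     ]
-0.11 128 y [-0.0077  0.0095] z [0.066  0.0721 0.0751] xmax -0.095
-0.095 123 y [-0.0071  0.0098] z [0.0674 0.0719 0.0751] xmax -0.0802
-0.08 124 y [-0.0073  0.0097] z [0.0658 0.0722 0.0746] xmax -0.0651
-0.065 124 y [-0.0072  0.0096] z [0.0663 0.0724 0.0749] xmax -0.0501
-0.05 121 y [-0.0072  0.0097] z [0.0672 0.0721 0.0747] xmax -0.0352
-0.035 154 y [-0.0096  0.0127] z [0.0656 0.0723 0.0748] xmax -0.0201
-0.02 6 y [-0.008  0.011] z [0.0662 0.0704 0.0724] xmax -0.0191
scene 0.85 [ 0.59022521 -0.06177339  0.067     ]
-0.11 25 y [-0.0089  0.0082] z [0.0633 0.0744 0.0761] xmax -0.0955
-0.065 24 y [-0.0084  0.0078] z [0.0643 0.0746 0.0766] xmax -0.0502
-0.05 80 y [-0.0088  0.008 ] z [0.0659 0.0745 0.076 ] xmax -0.0354
-0.035 108 y [-0.0115  0.0104] z [0.0643 0.0744 0.0762] xmax -0.0202
-0.02 7 y [-0.0081  0.011 ] z [0.0731 0.0744 0.0749] xmax -0.0182
```

The stick is level and parallel to the channel, within about 0.5 mm of the centre line, with the tip at x≈−19 mm. Next I'll lower it, insert it and push gently.

```bash
cat >> h.py <<'E'
def tipx(): return round(float((np.array(read_ee_pos())[:2]-M)@ux+.157),4)
def fx(): return round(float(-np.array(read_force())[:2]@ux),2)
E
python3 - <<'E'
from h import *
Y=-.0005
movel(ch(-.02,Y,.0145),max_speed=.06); f0=fx(); print(f0,read_force())
s=movel(ch(.005,Y,.0145),max_speed=.05,stop_force=3); print(s,tipx(),fx())
s=movel(ch(.12,Y,.0145),max_speed=.014,stop_force=9)
print(s,tipx(),fx()-f0,read_force(),read_t())
wait(.1);print(tipx(),fx()-f0,read_ee_pos())
E
```

```text
-0.49 [ 0.42107892 -0.45190699 -0.49357472]
False 0.0049 -0.01
True 0.11 0.99 [-0.4044416   0.57114512 -1.47605644] 14.4833
0.1099 0.55 [ 0.56333832 -0.05837759  0.02696071]
```

```bash
python3 - <<'E'
from h import *
Y=-.0005
movel(ch(.104,Y,.0145),max_speed=.03); wait(.1); f0=fx(); print(f0,tipx())
x=.104
while x<.122:
    x+=.001; s=movel(ch(x,Y,.0145),max_speed=.012,stop_force=9); F=fx()-f0
    print(s,round(x,3),tipx(),round(F,2))
    if s or F>10.5: break
print(read_t())
E
```

```text
0.29 0.1039
False 0.105 0.1051 -0.3
False 0.106 0.106 -0.43
False 0.107 0.107 -0.96
False 0.108 0.108 0.93
False 0.109 0.109 -0.27
False 0.11 0.11 0.25
False 0.111 0.1105 3.81
False 0.112 0.1108 7.02
False 0.113 0.1109 12.45
17.275
```

It is firmly home: force rises steeply to 12 N with the tip held at 0.111 m, and that was the same spot on both pushes. I'll withdraw the stick and lay it down.

```bash
python3 - <<'E'
from h import *
Y=-.0005
movel(ch(-.02,Y,.0145),max_speed=.08)
movel(ch(-.025,Y,.05),max_speed=.1)
move_to([.45,.04,ZG+.03],dn(0)); wait(.2)
s=movel([.45,.04,ZG-.001],max_speed=.025,stop_force=3); print(s,read_ee_pos(),read_force(),read_t())
w=read_grip_width(); grip(w+.08); wait(.2); grip(.75)
p=read_ee_pos(); movel([p[0],p[1],.14],max_speed=.1)
f=grab_frame("top"); cv2.imwrite("pics/top3.png",f["image"][:,:,::-1]); W=cloud(f)
print("handle",*box(W,(.45,.04),.05,.04,.056)); 
for n in("stick_grip","stick_tip"):
    for r in place_of("top",n)[:1]: print(n,r["score"],at_z(f,r["at"],.03 if n[-1]=="p" and "grip" in n else .007))
m=(W[...,0]>.5)&(W[...,0]<.62)&(abs(W[...,1]-.04)<.007)
print("bar z",np.nanpercentile(W[m][:,2],[10,50,90]),read_t())
E
```

```text
True [0.44988803 0.03995762 0.01426232] [0.42502482 1.20501529 3.66140892] 21.3083
handle 0 nan [0. 0.] [0. 0.] 0.0 [[0.0, 0.0], [0.0, 0.0], [0.0, 0.0], [0.0, 0.0]]
stick_tip 0.77 [0.60184918 0.04098402 0.007     ]
bar z [0.00907649 0.01307181 0.01506089] 23.7833
  return _methods._mean(a, axis=axis, dtype=dtype,
  ret = ret.dtype.type(ret / rcount)
```

View pics/top3.png

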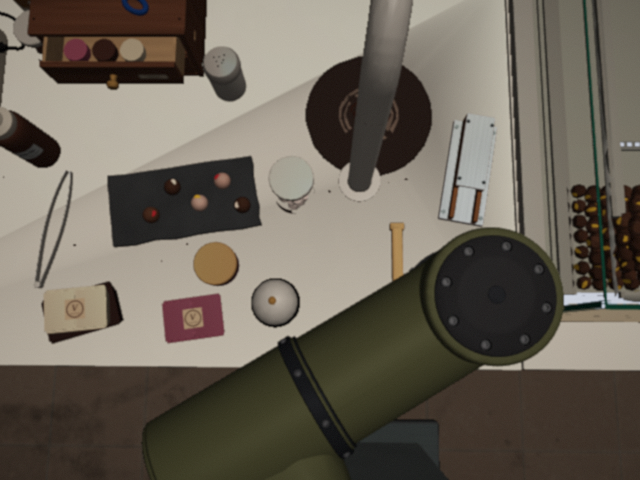

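The trough at (465,205) is empty, so the truffle is inside the tunnel. The stick lies flat beside the chute with its tip at (397,225) and its bar top at 13–14 mm. The gripper is clear at z = 0.14.

```bash
python3 -c "
from bench import *
print(close_job())"
```

```text
the job is handed in; nothing more can be done
None
```

I pushed the truffle home against the end stop with about 12 N, drew the stick out, laid it flat beside the chute, and handed the job in at about 24 s of the 51 s allowed; no verdict was returned.

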